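Lock the homogeniser's cup up into its bayonet ring

ROBOT

A 7-joint arm with a two-finger parallel gripper is mounted at the origin on a cart in front of the work surface, level with it; the furniture and walls round the work are solid. World frame = base frame: x ahead of the robot, y to its left, z up, the work surface at z = 0. Lengths are in m, angles in degrees, forces in N, time in s.
With the tool pointing down it reaches from about 0.4 to 0.85 m from the base axis. Payload 10.4 kg.
Tool frame: the origin (TCP) lies at the very end of the fingers, on their centre line; the grasp point (between the pads) lies behind it (manip.grip_depth is the z of the grasp point in the tool frame, in m); z points along the fingers, y is the line along which they close (so a half turn about z gives the same grasp; the last joint's range is limited). The gripper opens to 87 mm and grips with 3 to 60 N. Pads are 19 mm wide; open, the fingers measure 117 mm over their backs; the gripper's body (75 mm by 190 mm) begins 51 mm behind the grasp point.
Start: joints at [-70.852, 19.034, -3.707, 83.658, 1.238, 77.344, -5.071], TCP at [0.218, 0.586, 0.223] pointing down, gripper open.
Joint ranges: [-148.97, 148.97], [-28.65, 121.19], [-84.17, 76.75], [9.2, 138.47], [-72.65, 252.65], [3.7, 117.97], [-149.18, 149.18]. Speed limits (degrees/s): [127.2, 127.2, 159.86, 159.86, 180, 180, 180].

INTERFACE

Orientations are given as [roll, pitch, yaw] about the fixed x, y, z axes, in that order (R = Rz(yaw) Ry(pitch) Rx(roll)).
In Python, from workcell import manip gives the robot as it stands. The module is installed in compiled form; this text tells all that it offers.
- The arm moves only by the shell command python3 -m crank 'ROWS'. ROWS is JSON, a list of rows, each a list of 7 numbers: the opening, from 0 (shut) to 1 (fully open), then the shift along the world's x, y, z in units of 25 mm (1.0 is 25 mm), then the turn, a rotation vector about the world's x, y, z in units of 5 degrees (1.0 is 5 degrees). A call has 1 to 12 rows; each row is the pose to reach, as a shift and turn from the pose commanded when the call began; what a row does not reach only later rows make up. A row lasts 1/12 s, in which the tool goes at most 41.7 mm and 7.16 degrees, less where a joint would pass 70% of its speed; a pose out of reach is approached as far as the arm can. A call with a gripper value outside its range is refused whole. The fingers move at their own pace and stop on an object; the grip force is fixed at half the most. Time passes only in rows, so rows that repeat a pose let the fingers close. It gives the time, the measured TCP pose, the force, the opening and the grip force at its end, in the units of the state.
- manip.sense(): the state, without advancing time (a new reading comes with each control period).
- manip.grab_frame(name): name is "scene" or "top" or "wrist"; returns a dict with "pixels" (480x640x3 uint8, red, green, blue), "K" (3x3 intrinsics, pixels), "origin" and "orientation" of the camera in the world. Camera axes: x right, y down, z forward; pixel columns grow to the right and rows downward; lengths in m; the calibration is good to about 2 mm. A picture is of the moment at which its call begins. There is no depth.
- manip.sign_off(): hands the job in; it is judged then, once.
The state is a dict: "clock": time; "q": joint angles; "joint_vel": joint speeds; "joint_efforts": joint torques, N m; "ee_pos": TCP position; "tcp_rot": TCP orientation; "force": force on the tool from outside, world axes, zero at the start; "ft_torque": the same for the moment, N m; "opening": finger opening in m; "finger_force": force on a finger pad.
Only numpy, scipy, OpenCV 4.12 (cv2) and the standard library are available. Lean on these libraries where they do the work, as an engineer would, in place of code of your own. Each camera call takes 0.05 s, during which the arm holds its last target. There are 200 camera calls.

TASK

Fit the steel mixing cup to the homogeniser: bring it in under the head, raise it round the rotor so that its lugs go up through the gaps of the bayonet ring, and turn it by its handle against the spring cover until the lugs reach their end stops and settle into their pockets, with the handle pointing out to the front. Work gently, never forcing the cup against the head, leave the dishes and bottles standing where they are, and let go of the cup so that it hangs locked.

Things in the scene. Friction and masses are not known exactly. Their poses are not given: they have to be found in the camera images.
- cup: The mixing cup: plain steel beaker, 71 mm across, 68 mm tall, 2 mm wall, open on top, about 0.2 kg, standing on the worktop. Origin: centre of its underside; z up its axis; the handle points along its -x. Three round lugs, 8 mm thick, stick out to a radius of 47 mm at 60 mm height: one above the handle, the others 120 degrees to either side.
- handle (a point): Where to grip the cup: middle of its black bar handle, 115 mm from the cup's axis, 35 mm above its underside. The bar is 20 mm wide, 24 mm tall, 80 mm long and flat sided; a 12 mm wide, 9 mm tall neck joins it to the cup. Axes as the cup's. Under load the cup may droop or turn a little in the grip.
- cup_lugs (a point): Point on the cup's axis at the height of the lugs' centre lines: 60 mm above the underside, 8 mm below the rim. Axes as the cup's.
- ring (a point): On the axis of the homogeniser's bayonet ring, in its underside, 150 to 180 mm above the worktop; z up, -x is the machine's front. The aluminium ring opens downward, is 107 mm across, and its inner flange (inner radius 38.5 mm: 3 mm play round the cup) has three gaps for the lugs. It was screwed on by hand, so it may sit turned by up to 16 degrees either way from this frame.
- ring_gap (a point): Nominal middle of the front left gap, in the ring's underside, 43 mm from the axis; a short dark line on the ring's outside shows where it truly is. The gaps are 14 mm wide and fit the lugs at cup yaw = ring yaw - 0.785 rad. Clockwise of a gap (from above) is a wall; counter-clockwise a crest, 10 mm above the underside: lugs pass over it with their centres over 14 mm above the underside.
- ring_pocket (a point): Nominal middle of the floor of the front pocket, 43 mm from the axis, 6 mm above the ring's underside; a long dark line on the ring's outside shows where it truly is. Pockets are 11 mm wide, 4 mm lower than the crests, 45 degrees counter-clockwise of the gaps (from above), between crest and end stop. They hold the lugs, centres 10 mm above the underside, once the lift is eased.
- cover_face (a point): Middle of the underside of the spring-loaded rubber cover in the ring, 70 mm across, that closes the cup. At rest 16 mm above the ring's underside. The cup's rim meets it with the lugs' centres 8 mm above the underside; it yields at 2 N, plus 0.3 N per mm, and after 8.5 mm the rim meets a rigid ceiling (lugs' centres 16.5 mm above the underside).
- rotor_tip (a point): Lower end of the rotor, 18 mm across, on the ring's axis 22 mm below its underside; it must end up inside the cup.
- mixer: The homogeniser, standing firm: white base plate 220 x 150 mm, top 16 mm above the worktop, reaching 75 mm in front of the ring's axis and 145 mm behind it; a steel column 115 mm behind the axis carries the motor head, 84 mm across, 107 mm at the ring, top 164 mm above the ring's underside. Origin: on the worktop below the ring's axis; -x is its front.
- petri_1: Bystander: closed petri dish, 60 mm across, 15 mm tall; origin centre of its underside.
- petri_2: Bystander: closed petri dish, 60 mm across, 15 mm tall; origin centre of its underside.
- stain_bottle: Bystander: brown bottle with black cap, 34 mm across, 75 mm tall; origin centre of its underside.
- xylene_bottle: Bystander: white bottle with black cap, 37 mm across, 86 mm tall; origin centre of its underside.

How it is judged (in metres and radians):
On the way:
1. The cup's lugs have been raised through the gaps of the ring (lug centres over 9 mm above its underside), not yet turned (horizontal distance between cup_lugs and ring below 0.006 m and z of cup_lugs in the frame of ring above 0.009 m and angle between the x axis of cup and the x axis of ring, either way round above 0.4 rad), for 0.1 s.
At the end, for the whole second after the job is handed in: The cup hangs at rest in the ring, let go: its axis within 4.5 mm of the ring's, upright within 0.06 rad, handle within 0.34 rad of the machine's front, lug centres 7.5 to 11.8 mm above the ring's underside, that is in the pockets and not on the crests (horizontal distance between cup_lugs and ring below 0.0045 m and z of cup_lugs in the frame of ring between 0.0075 and 0.0118 m and angle between the x axis of cup and the x axis of ring, either way round below 0.34 rad and angle between cup's own z axis and vertical below 0.06 rad and linear speed of cup below 0.01 m/s); the robot touches nothing.
It fails at once if the cup is forced against the homogeniser with more than 60 N (contact force between cup and mixer above 60 N).
It fails at once if a petri dish (petri_1) is shifted by more than 30 mm or tipped (distance of petri_1 from where it was at the start of the episode above 0.03 m or angle between petri_1's own z axis and vertical above 0.4 rad).
It fails at once if a petri dish (petri_2) is shifted by more than 30 mm or tipped (distance of petri_2 from where it was at the start of the episode above 0.03 m or angle between petri_2's own z axis and vertical above 0.4 rad).
It fails at once if the brown bottle (stain_bottle) is shifted by more than 30 mm or tipped (distance of stain_bottle from where it was at the start of the episode above 0.03 m or angle between stain_bottle's own z axis and vertical above 0.4 rad).
It fails at once if the white bottle (xylene_bottle) is shifted by more than 30 mm or tipped (distance of xylene_bottle from where it was at the start of the episode above 0.03 m or angle between xylene_bottle's own z axis and vertical above 0.4 rad).
It also fails if it takes over 72 s, if anything falls off the work surface, if the arm or the gripper's body presses on something with over 40 N, if the wrist force passes 120 N, or if a joint passes its speed limit or range.

## Working session

There is one attempt and no reset: what is moved stays moved. The work goes in short steps, Python scripts to look and compute and a shell command to move; the robot and the scene stay as the last step left them, time stands still between calls to the robot, and variables do not carry over. Pictures are saved under pics/ and viewed, at most 10 in all, crops included, and the job is handed in when it is done.

```bash
mkdir -p pics; cat > h.py <<'E'
import numpy as np, cv2
from workcell import manip
from scipy.spatial.transform import Rotation as R
def grab(n,f=None):
    d=manip.grab_frame(n); 
    if f: cv2.imwrite('pics/'+f,d['pixels'][:,:,::-1])
    return d
def rot(d):
    o=np.array(d['orientation'],float)
    return o if o.shape==(3,3) else (R.from_euler('xyz',o,degrees=True).as_matrix() if o.size==3 else R.from_quat(o).as_matrix())
def ray(d,u,v):
    K=np.array(d['K']); r=rot(d)@np.linalg.inv(K)@np.array([u,v,1.]); return np.array(d['origin']),r/np.linalg.norm(r)
def onz(d,u,v,z):
    o,r=ray(d,u,v); return o+r*(z-o[2])/r[2]
def proj(d,p):
    c=np.array(d['K'])@(rot(d).T@(np.array(p)-np.array(d['origin']))); return c[:2]/c[2]
E
python3 - <<'E'
from h import *
for n in ('scene','top','wrist'):
    d=grab(n,n+'0.png'); print(n,d['K'],d['origin'],d['orientation'])
print(manip.sense(),manip.grip_depth)
a=[cv2.imread(f'pics/{n}0.png') for n in ('scene','top')]
E
```

```text
scene [[541.5491894    0.         315.87909283]
 [  0.         541.5491894  239.88573744]
 [  0.           0.           1.        ]] [-0.12827654 -0.85401863  0.6837158 ] [-117.24085089    0.85531459  -36.89978118]
top [[519.59875386   0.         318.74692282]
 [  0.         519.59875386 239.55170425]
 [  0.           0.           1.        ]] [ 0.29924896 -0.04097417  0.96722325] [-1.65887056e+02  1.46575116e-01 -7.62499307e+01]
wrist [[357.44490674   0.         319.67127844]
 [  0.         357.44490674 242.94392834]
 [  0.           0.           1.        ]] [0.15184337 0.61016801 0.3824329 ] [164.92794204   0.16692012  69.53711682]
{'clock': 0.15, 'q': array([-70.85271988,  19.06600453,  -3.70622527,  83.69384424,
         1.23800977,  77.34187562,  -5.07275159]), 'joint_vel': array([-0.0588197 , -0.0606228 , -0.06927833, -0.20039819,  0.10111374,
       -0.04126625,  0.00271486]), 'joint_efforts': array([ 1.61984904e-04, -6.23627687e+01,  2.46192649e-02, -3.90144467e+01,
       -6.12010388e-02,  3.71594250e-02,  1.25442480e-04]), 'ee_pos': array([0.21820098, 0.58537661, 0.2219203 ]), 'tcp_rot': array([-1.79938203e+02,  3.18752998e-03,  1.59556038e+02]), 'force': array([-0.04046833,  0.34575676, -0.69836971]), 'ft_torque': array([ 0.01370632,  0.02746898, -0.04502041]), 'finger_force': 0.0, 'opening': 0.08726346004568192} -0.0187
```

View pics/scene0.png

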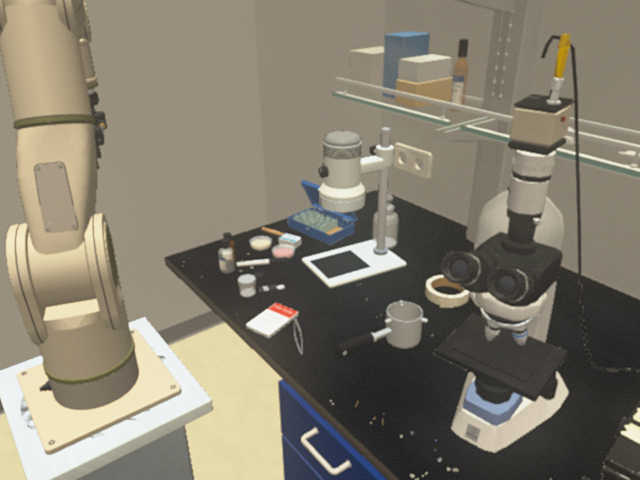

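View pics/top0.png

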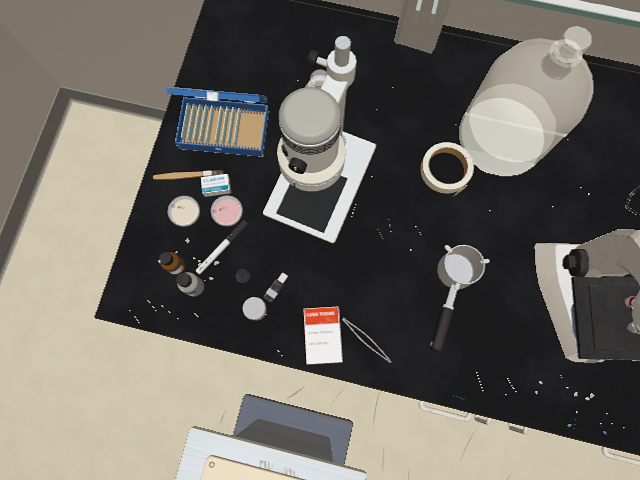

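The scene view shows the mixer at about (345,190), the cup at (404,325) with its handle toward (345,345). In the top view the cup is at (461,265) with its handle at (441,328). The plate corners are at (264,213), (333,241) and (376,143). The petri dishes and bottles stand left of the mixer, at (183,210), (227,210), (171,262) and (189,284). I'll zoom in next.

```bash
python3 - <<'E'
from h import *
t=cv2.imread('pics/top0.png'); s=cv2.imread('pics/scene0.png')
def c(im,x,y,w,h,W,H): return cv2.resize(im[y:y+h,x:x+w],(W,H),interpolation=cv2.INTER_CUBIC)
m=np.zeros((600,800,3),np.uint8)
m[:,:400]=np.vstack([c(t,250,140,133,100,400,300),c(t,420,235,100,75,400,300)])
m[:,400:]=np.vstack([c(s,300,120,100,100,400,400),c(s,330,290,110,55,400,200)])
cv2.imwrite('pics/mos.png',m)
E
```

```text
(no output)
```

View pics/mos.png

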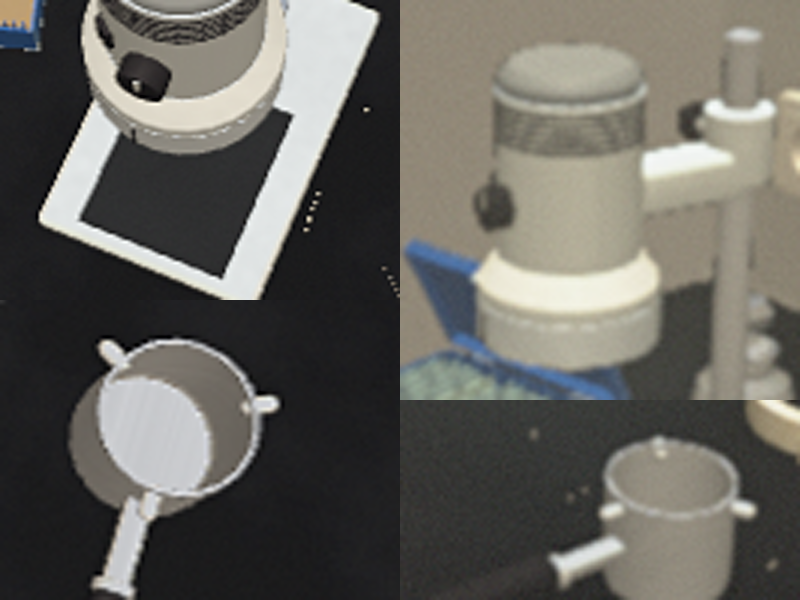

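Top left: a short dark mark on the ring at about (294,185) in the top image, and the knob at (298,165). Bottom left: rim centre at about (464.9,264.1), lug tips at (445.8,246.8) and (489.5,260.8), and the handle running down to (437,348). Next I compute positions.

```bash
python3 - <<'E'
from h import *
t=cv2.imread('pics/top0.png'); d=grab('top'); s=grab('scene')
# plate
g=cv2.cvtColor(t,cv2.COLOR_BGR2GRAY); m=(g>195).astype(np.uint8); m[:, :255]=0; m[:120]=0; m[:,385:]=0; m[250:]=0
cs=max(cv2.findContours(m,0,2)[0],key=cv2.contourArea); print('poly',cv2.approxPolyDP(cs,4,True)[:,0].tolist())
P=[onz(d,*p,.016) for p in((262.6,213.1),(333.5,241.5),(375.7,144))]; print(np.round(P,4))
e=P[0]-P[1]; b=P[2]-P[1]; print('len',np.linalg.norm(e),np.linalg.norm(b), 'yaws',np.degrees(np.arctan2(-e[0],e[1])),np.degrees(np.arctan2(b[1],b[0])))
# cup
C=onz(d,464.9,264.1,.068); L=[onz(d,*p,.060) for p in((445.8,246.8),(489.5,260.8),(457.5,287))]
print('cup',C)
for l in L: v=l-C; print(np.linalg.norm(v[:2]),np.degrees(np.arctan2(v[1],v[0])))
for p in((448,307.5),(437,348)): v=onz(d,*p,.04)-C; print('h',np.linalg.norm(v[:2]),np.degrees(np.arctan2(v[1],v[0])))
# scene check
print('scene cup proj',proj(s,[*C[:2],.068]))
print('base',proj(d,[0,0,0]),proj(d,manip.sense()['ee_pos']))
for n,p in dict(p1=(183,210),p2=(227,210),br=(171,262),wh=(189,284)).items(): print(n,onz(d,*p,.015 if n[0]=='p' else .075))
E
```

```text
poly [[374, 144], [342, 132], [346, 143], [340, 136], [329, 167], [298, 174], [287, 167], [280, 139], [278, 159], [291, 177], [325, 180], [344, 157], [341, 174], [348, 179], [324, 233], [275, 213], [288, 184], [282, 174], [263, 213], [332, 242]]
[[ 0.5562  0.135   0.016 ]
 [ 0.5339 -0.0097  0.016 ]
 [ 0.747  -0.0449  0.016 ]]
len 0.14636771018134082 0.21604078164527923 yaws -8.763278457736787 -9.380192199482407
cup [ 0.53603813 -0.24581981  0.068     ]
0.04462824508664292 55.61255216705054
0.04706373448165883 -66.98447877899278
0.04168259168927214 174.7842453308352
h 0.07808038364375315 173.11720885323288
h 0.15249312809148954 174.20977633428978
scene cup proj [404.76277294 310.87450622]
base [253.9597082  543.23728017] [-120.02402547  319.44749895]
p1 [0.52626617 0.28518697 0.015     ]
p2 [0.54627324 0.20314095 0.015     ]
br [0.41579852 0.25651688 0.075     ]
wh [0.38604241 0.21429054 0.075     ]
```

```bash
python3 - <<'E'
from h import *
d=grab('top'); s=grab('scene')
A=np.array([.618,.051])
a=np.linspace(0,2*np.pi,200)
for h in(.15,.16,.17,.18):
    c=lambda cam:np.array([proj(cam,[A[0]+.0535*np.cos(x),A[1]+.0535*np.sin(x),h]) for x in a])
    u,v=c(s),c(d); print(h,'scene',u.min(0).round(1),u.max(0).round(1),'top',v.min(0).round(1),v.max(0).round(1))
def cyl(cam,u,v):
    o,r=ray(cam,u,v); o2=o[:2]-A; q=np.roots([r[:2]@r[:2],2*o2@r[:2],o2@o2-.0535**2]); 
    if np.iscomplex(q).any(): return None
    p=o+r*min(q); return p,np.degrees(np.arctan2(p[1]-A[1],p[0]-A[0]))
for y in(182.5,185,187): print(cyl(d,293.9,y))
# sharpened zoom of tick region
t=d['pixels'][150:200,265:350,::-1]; z=s['pixels'][175:220,310:375,::-1]
f=lambda i,W,H:cv2.convertScaleAbs(cv2.resize(i,(W,H),interpolation=cv2.INTER_CUBIC))
cv2.imwrite('pics/z.png',np.vstack([f(t,510,300),f(z,510,300)]))
E
```

```text
0.15 scene [319.2 204.5] [364.3 223.2] top [280.1 137.5] [343.7 197.1]
0.16 scene [319.1 200.8] [364.5 219.3] top [279.6 134.9] [344.  195.1]
0.17 scene [319.1 197. ] [364.6 215.3] top [279.2 132.3] [344.3 193.1]
0.18 scene [319.  193.2] [364.7 211.2] top [278.7 129.6] [344.6 191. ]
(array([0.56684056, 0.06665124, 0.19876174]), np.float64(162.98952526879515))
(array([0.56705308, 0.06732976, 0.18641446]), np.float64(162.22804409797664))
(array([0.5672363 , 0.06789072, 0.17624482]), np.float64(161.59605017202395))
```

View pics/z.png

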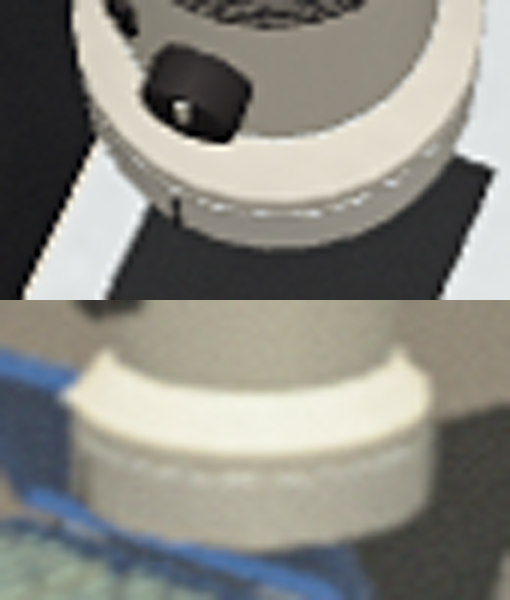

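The line at (294.7,185) in the top view is the front pocket mark, at azimuth about 162° on the ring, so the true ring yaw is about -18° and the ring underside is at z ≈ 0.179. Next I move to the handle.

```bash
python3 -m crank '[[1,7.3,-15.4,1.1,0,0,2.9],[1,7.3,-15.4,1.1,0,0,2.9],[1,7.3,-15.4,1.1,0,0,2.9],[1,7.3,-15.4,1.1,0,0,2.9],[1,7.3,-15.4,1.1,0,0,2.9],[1,7.3,-15.4,1.1,0,0,2.9],[1,7.3,-15.4,1.1,0,0,2.9],[1,7.3,-15.4,1.1,0,0,2.9],[1,7.3,-15.4,1.1,0,0,2.9],[1,7.3,-15.4,1.1,0,0,2.9],[1,7.3,-15.4,1.1,0,0,2.9],[1,7.3,-15.4,1.1,0,0,2.9]]'
```

```text
clock: 1.35
ee_pos: [0.4024, 0.1975, 0.2507]
tcp_rot: [180.0, 0.1, 173.7]
force: [-0.3, -0.0, 0.2]
opening: 0.0869
finger_force: 0.0
```

```bash
python3 -m crank '[[1,0.8,-17.3,-4.8,0,0,0],[1,0.8,-17.3,-4.8,0,0,0],[1,0.8,-17.3,-4.8,0,0,0],[1,0.8,-17.3,-4.8,0,0,0],[1,0.8,-17.3,-4.8,0,0,0],[1,0.8,-17.3,-4.8,0,0,0],[1,0.8,-17.3,-4.8,0,0,0],[1,0.8,-17.3,-4.8,0,0,0],[1,0.8,-17.3,-4.8,0,0,0],[1,0.8,-17.3,-4.8,0,0,0],[1,0.8,-17.3,-4.8,0,0,0],[1,0.8,-17.3,-4.8,0,0,0]]'; python3 - <<'E'
from h import *
d=grab('wrist','w1.png'); print(manip.sense()['ee_pos'],manip.sense()['q'].round(1))
E
```

```text
clock: 2.35
ee_pos: [0.4198, -0.2364, 0.1289]
tcp_rot: [-179.8, -0.1, 173.8]
force: [-0.6, 0.2, -0.4]
opening: 0.0871
finger_force: 0.0
[ 0.42026386 -0.23366884  0.1291993 ] [-21.2   5.6  47.6 113.6  -4.5  62.7 112.2]
```

View pics/w1.png

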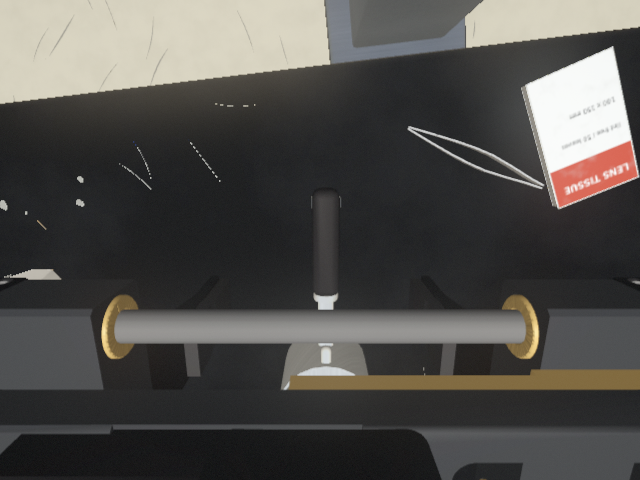

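The wrist view shows the handle bar vertical at column ≈326, from row 190 (outer end) to row 295 (neck side), between the fingers. I check the offset.

```bash
python3 - <<'E'
from h import *
d=grab('wrist'); T=manip.sense()['ee_pos']
g=cv2.cvtColor(d['pixels'],cv2.COLOR_RGB2HSV)
a=onz(d,326,192,.047); b=onz(d,325.3,293,.047); c=onz(d,325.5,345,.064)
print(a,b,c,np.degrees(np.arctan2(*(a-b)[1::-1])),np.linalg.norm(a-b),T)
E
```

```text
[ 0.37940718 -0.22562163  0.047     ] [ 0.4525413  -0.23371201  0.047     ] [ 0.48476379 -0.23712484  0.064     ] 173.6873878824756 0.07358025542314944 [ 0.42080477 -0.23176236  0.12955066]
```

```bash
python3 -m crank '[[1,0,0,-1,0,0,0],[1,0,0,-2,0,0,0],[1,0,0,-3,0,0,0],[1,0,0,-4,0,0,0],[1,0,0,-4.5,0,0,0],[1,0,0,-4.5,0,0,0],[1,0,0,-4.5,0,0,0]]'
```

```text
clock: 3.03
ee_pos: [0.4212, -0.2302, 0.0176]
tcp_rot: [179.9, -0.1, 174.2]
force: [-0.3, 0.7, 0.5]
opening: 0.0872
finger_force: 0.0
```

```bash
python3 -m crank '[[0.5,0,0,0,0,0,0],[0.3,0,0,0,0,0,0],[0,0,0,0,0,0,0],[0,0,0,0,0,0,0],[0,0,0,0,0,0,0],[0,0,0,0,0,0,0],[0,0,0,0,0,0,0],[0,0,0,0,0,0,0],[0,0,0,0,0,0,0],[0,0,0,0,0,0,0]]'
```

```text
clock: 3.87
ee_pos: [0.4208, -0.2319, 0.0176]
tcp_rot: [180.0, -0.0, 174.1]
force: [-0.0, -0.6, -0.2]
opening: 0.0284
finger_force: 0.0
```

```bash
python3 -m crank '[[0,0,0,0,0,0,0],[0,0,0,0,0,0,0],[0,0,0,0,0,0,0],[0,0,0,0,0,0,0],[0,0,0,0,0,0,0]]'
```

```text
clock: 4.28
ee_pos: [0.4208, -0.2319, 0.0176]
tcp_rot: [180.0, -0.0, 174.1]
force: [0.6, -1.0, -1.4]
opening: 0.0194
finger_force: 30.0
```

```bash
python3 -m crank '[[0,0,0,0.3,0,0,0],[0,0,0,0.8,0,0,0],[0,0,0,1.4,0,0,0],[0,0,0,2,0,0,0],[0,0,0,2,0,0,0],[0,0,0,2,0,0,0],[0,0,0,2,0,0,0]]'; python3 - <<'E'
from h import *
t=grab('top','t2.png'); s=grab('scene','s2.png')
T=manip.sense()['ee_pos']; print(T)
C=T+np.array([.115,-.0119,.0]); print(proj(t,C+[0,0,.05]),proj(s,C+[0,0,.05]))
t=cv2.imread('pics/t2.png'); s=cv2.imread('pics/s2.png')
def c(im,x,y,w,h,W,H): return cv2.resize(im[y:y+h,x:x+w],(W,H),interpolation=cv2.INTER_CUBIC)
cv2.imwrite('pics/m2.png',np.hstack([c(t,420,200,100,150,400,600),c(s,340,260,100,150,400,600)]))
E
```

```text
clock: 4.87
ee_pos: [0.4204, -0.2314, 0.067]
tcp_rot: [180.0, -0.0, 174.1]
force: [-0.6, -1.2, -3.0]
opening: 0.0195
finger_force: 30.0
[ 0.42014406 -0.2315377   0.06673204]
[471.27977586 258.50399313] [405.06607364 289.57890956]
```

View pics/m2.png

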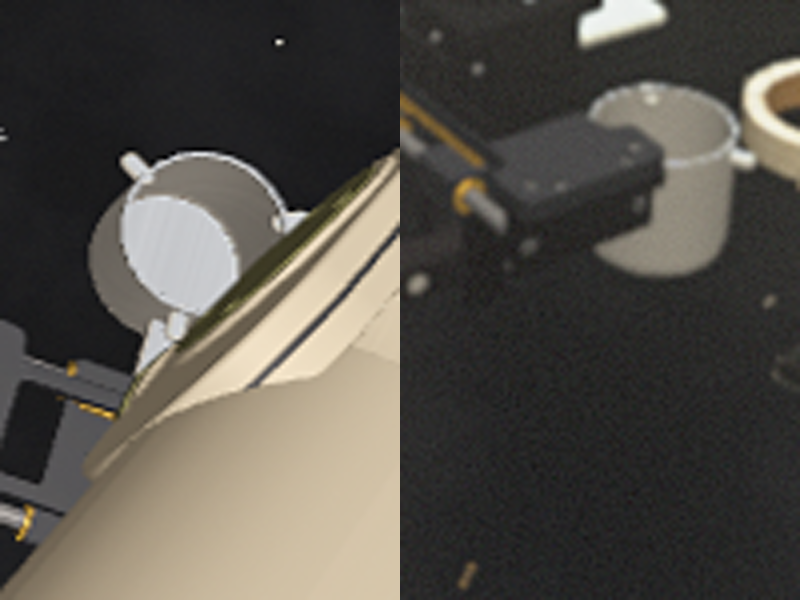

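The cup came up nearly level and is where the tool pose predicts, with its rim centre at scene (405.6,290.9) and top (471,259). I check the knob clearance and carry the cup to the front of the mixer.

```bash
python3 - <<'E'
from h import *
d=grab('top'); s=grab('scene')
def tri(a,b):
    o1,r1=ray(d,*a);o2,r2=ray(s,*b); k=np.linalg.lstsq(np.c_[r1,-r2],o2-o1,rcond=None)[0]; p,q=o1+r1*k[0],o2+r2*k[1]; return (p+q)/2,np.linalg.norm(p-q)
p,e=tri((297.5,165),(323.25,171.75)); v=p[:2]-[.618,.051]; print(p,e,np.linalg.norm(v),np.degrees(np.arctan2(v[1],v[0])))
E
python3 -m crank '[[0,0.2,1,0,0,0,-0.2],[0,0.4,2.2,0,0,0,-0.4],[0,0.6,3.6,0,0,0,-0.6],[0,0.8,5,0,0,0,-0.8],[0,1,6.4,0,0,0,-1],[0,1.2,7.8,0,0,0,-1.2],[0,1.4,9.2,0,0,0,-1.4],[0,1.6,10.6,0,0,0,-1.6],[0,1.8,11.8,0,0,0,-1.8],[0,1.9,12.6,0,0,0,-1.8],[0,1.9,12.9,0,0,0,-1.8],[0,1.9,12.9,0,0,0,-1.8]]'
```

```text
[0.57112144 0.0595026  0.26334787] 0.0011209117341317687 0.047643402746433104 169.71973917515288
clock: 6.07
ee_pos: [0.468, 0.0924, 0.0671]
tcp_rot: [-180.0, -0.0, 165.2]
force: [0.4, -0.0, -1.8]
opening: 0.02
finger_force: 30.0
```

```bash
python3 -m crank '[[0,0.5,-0.15,0,0,0,0],[0,1,-0.3,0,0,0,0],[0,1.55,-0.48,0,0,0,0],[0,1.55,-0.48,0,0,0,0],[0,1.55,-0.48,0,0,0,0]]'; python3 - <<'E'
from h import *
A=np.array([.618,.051]);T=manip.sense()['ee_pos'][:2]
for k in list(range(1,10))+[9.44]:
    a=np.radians(165.2-5*k); print(k,((A+.115*np.array([np.cos(a),np.sin(a)])-T)/.025).round(2))
t=grab('top','t3.png'); s=grab('scene','s3.png')
E
```

```text
clock: 6.48
ee_pos: [0.507, 0.0766, 0.0672]
tcp_rot: [-179.9, -0.0, 164.9]
force: [-0.1, 0.3, -1.8]
opening: 0.0199
finger_force: 30.0
1 [0.11 0.53]
2 [0.26 0.91]
3 [0.45 1.26]
4 [0.66 1.6 ]
5 [0.91 1.92]
6 [1.18 2.22]
7 [1.47 2.49]
8 [1.79 2.73]
9 [2.13 2.95]
9.44 [2.28 3.04]
```

```bash
python3 -m crank '[[0,0.11,0.4,0,0,0,-1],[0,0.26,0.8,0,0,0,-2],[0,0.45,1.15,0,0,0,-3],[0,0.66,1.5,0,0,0,-4],[0,0.91,1.8,0,0,0,-5],[0,1.18,2.1,0,0,0,-6],[0,1.47,2.4,0,0,0,-7],[0,1.79,2.65,0,0,0,-8],[0,2.13,2.9,0,0,0,-9],[0,2.28,3,0,0,0,-9.4],[0,2.28,3,0,0,0,-9.4],[0,2.28,3,0,0,0,-9.4]]'; python3 - <<'E'
from h import *
t=grab('top','t4.png'); s=grab('scene','s4.png'); st=manip.sense()
T=st['ee_pos']; a=np.radians(st['tcp_rot'][2]); C=T[:2]-.115*np.array([np.cos(a),np.sin(a)]); print(T,st['tcp_rot'],'cup axis',C)
ph=np.linspace(0,6.28,100); u=np.array([proj(s,[C[0]+.0355*np.cos(x),C[1]+.0355*np.sin(x),T[2]+.0507]) for x in ph]); print('rim pred',u.min(0),u.max(0))
t=cv2.imread('pics/t4.png'); s=cv2.imread('pics/s4.png')
def c(im,x,y,w,h,W,H): return cv2.resize(im[y:y+h,x:x+w],(W,H),interpolation=cv2.INTER_CUBIC)
cv2.imwrite('pics/m4.png',np.hstack([c(t,250,100,110,165,400,600),c(s,295,150,80,120,400,600)]))
E
```

```text
clock: 7.58
ee_pos: [0.5634, 0.1535, 0.0674]
tcp_rot: [-180.0, -0.0, 118.1]
force: [-0.2, 0.2, -2.2]
opening: 0.0196
finger_force: 30.0
[0.56346059 0.15321647 0.06754415] [-1.79982474e+02 -1.71199787e-02  1.18119553e+02] cup axis [0.61766157 0.05179037]
rim pred [326.53100384 219.22472429] [356.13247033 232.06949896]
```

View pics/m4.png

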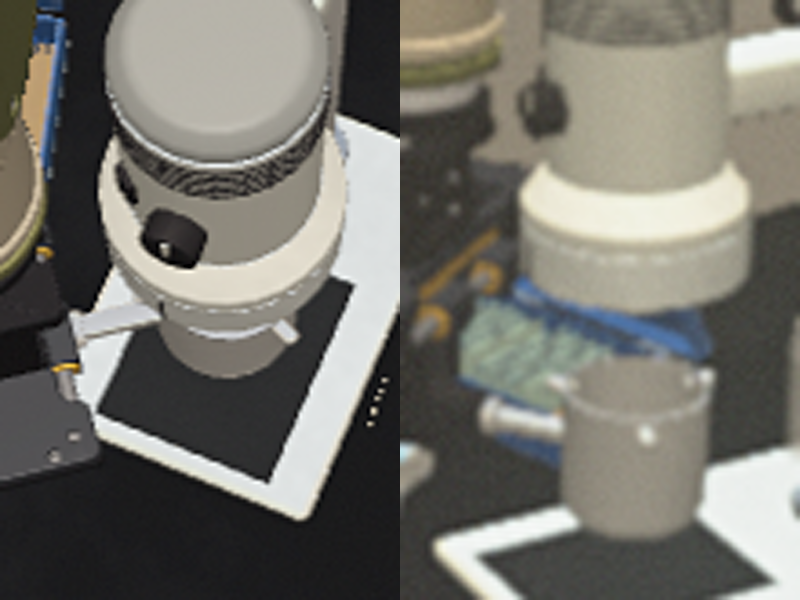

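The top view shows the rim just emerging below the ring at about (312,192), with a lug tip at (331,193). The scene view shows the rim at rows 221.6 to 235 and lugs at (326.6,226.6), (344.6,236.6) and (356.2,225.4). I compare these with predictions to estimate any droop.

```bash
python3 - <<'E'
from h import *
from scipy.optimize import least_squares
t=grab('top'); s=grab('scene'); st=manip.sense()
T=st['ee_pos']; a=np.radians(st['tcp_rot'][2]); e=np.array([np.cos(a),np.sin(a),0]); n=np.array([-e[1],e[0],0]); z=np.array([0,0,1.])
def pts(x):
    # droop dr (cup end down), twist about handle, offset along handle, yaw, dz
    Rm=R.from_rotvec(x[0]*n*-1).as_matrix(); g=T+[0,0,.0187]
    f=lambda r,az,h: g+Rm@(R.from_rotvec(z*x[1]).as_matrix()@(-(.115+x[2])*e+[r*np.cos(az),r*np.sin(az),h-.035+.000]))
    return f
def pred(x):
    f=pts(x); o=[]
    for az in (a,a+2*np.pi/3,a-2*np.pi/3): o.append(proj(s,f(.0455,az,.060)))
    o.append(proj(t,f(.0455,a+2*np.pi/3,.06)))
    ph=np.linspace(0,6.28,120); u=np.array([proj(s,f(.0355,q,.068)) for q in ph]); 
    return np.r_[np.ravel(o),u[:,1].min(),u[:,1].max(),(u[:,0].min()+u[:,0].max())/2]
M=np.array([326.6,226.6,344.6,236.6,356.2,225.4,330.6,192.5,221.6,235,342])
print(pred([0,0,0]).round(1)); print(M)
r=least_squares(lambda x:pred(x)-M,[0,0,0],x_scale=[.05,.05,.005]); print(np.degrees(r.x[:2]),r.x[2],r.fun.round(1))
f=pts(r.x); print('lugcentre',f(0,0,.06),'tilt axis',(f(0,0,.06)-f(0,0,0))/.06,'T',T)
E
```

```text
[324.1 224.8 343.8 236.5 356.1 223.2 330.  192.8 218.8 231.6 341.4]
[326.6 226.6 344.6 236.6 356.2 225.4 330.6 192.5 221.6 235.  342. ]
[2.70687998 0.85139567] 0.000669101961033925 [-1.7 -0.6  0.4  2.3  0.6 -0.1  0.3  0.2 -1.2 -1.1  0.4]
lugcentre [0.62010814 0.05115141 0.10585512] tilt axis [ 0.02223158 -0.04166641  0.99888421] T [0.5636521  0.15331018 0.06764504]
```

The cup droops about 2.7° with its axis nearly under the ring's. I tilt the tool to level it and raise it to just below the ring.

```bash
python3 -m crank '[[0,0.04,-0.07,0.2,-0.2,-0.1,0],[0,0.04,-0.07,0.5,-0.44,-0.24,0],[0,0.04,-0.07,0.8,-0.44,-0.24,0],[0,0.04,-0.07,1.1,-0.44,-0.24,0],[0,0.04,-0.07,1.4,-0.44,-0.24,0],[0,0.04,-0.07,1.7,-0.44,-0.24,0],[0,0.04,-0.07,2,-0.44,-0.24,0],[0,0.04,-0.07,2,-0.44,-0.24,0],[0,0.04,-0.07,2,-0.44,-0.24,0]]'; python3 - <<'E'
from h import *
t=grab('top','t5.png'); s=grab('scene','s5.png'); st=manip.sense()
T=st['ee_pos']; a=np.radians(st['tcp_rot'][2]); C=T[:2]-.115*np.array([np.cos(a),np.sin(a)]); print(T,st['tcp_rot'],'cup axis',C,st['force'])
for n,c in(('t',t),('s',s)):
  for az in(0,120,240):
    b=a+np.radians(az); print(n,az,proj(c,[C[0]+.0455*np.cos(b),C[1]+.0455*np.sin(b),T[2]+.0437]).round(1),end=' ')
t=cv2.imread('pics/t5.png'); s=cv2.imread('pics/s5.png')
def c(im,x,y,w,h,W,H): return cv2.resize(im[y:y+h,x:x+w],(W,H),interpolation=cv2.INTER_CUBIC)
cv2.imwrite('pics/m5.png',np.hstack([c(t,265,130,100,150,400,600),c(s,305,165,70,105,400,600)]))
E
```

```text
clock: 8.53
ee_pos: [0.5653, 0.1519, 0.118]
tcp_rot: [179.9, 2.5, 118.0]
force: [-0.2, -0.1, -2.3]
opening: 0.0198
finger_force: 30.0
[0.5647771  0.15183835 0.11723176] [-179.99727783    2.49462767  118.05502375] cup axis [0.61886382 0.05035127] [ 0.4898072  -0.67860248 -1.99160844]
t 0 [285.7 170.3] t 120 [331.6 182.4] t 240 [319.7 139.6] s 0 [324.7 206.3] s 120 [344.8 217.3] s 240 [357.2 204.7]
```

View pics/m5.png

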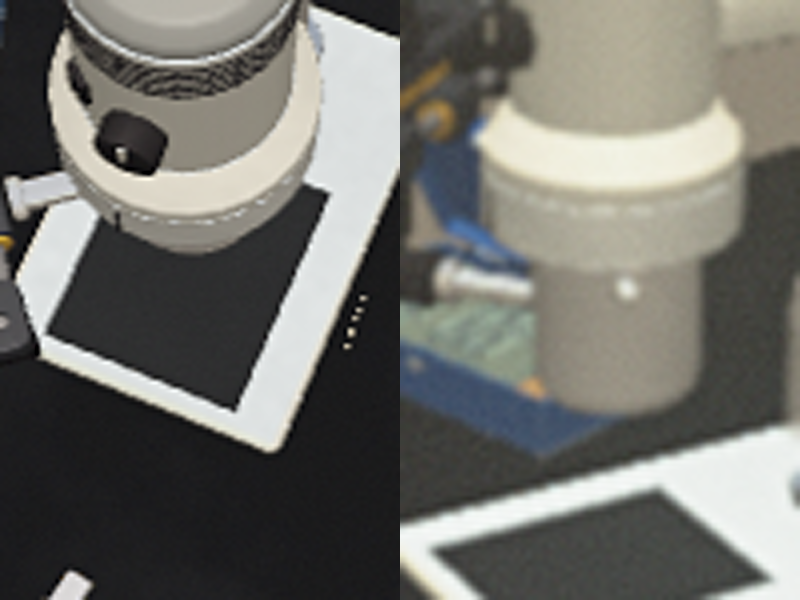

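The front lug is at scene (344.9,215.4), just below the ring, and the handle runs off to the left. I measure the centring by scanning edges along rows.

```bash
python3 - <<'E'
from h import *
s=grab('scene'); im=cv2.GaussianBlur(s['pixels'],(0,0),.8).astype(float)
def edges(y,l,r):
    row=im[y-1:y+2].mean(0); g=np.abs(np.gradient(row,axis=0)).sum(1)
    def pk(a,b):
        x=np.arange(a,b); w=g[a:b]; k=a+w.argmax(); xs=np.arange(k-2,k+3); return (xs*g[xs]).sum()/g[xs].sum()
    return round(pk(*l),2),round(pk(*r),2)
for y in(200,203,206): e=edges(y,(313,325),(360,372)); print('ring',y,e,np.mean(e))
for y in(222,225,228,231): e=edges(y,(322,334),(350,364)); print('cup',y,e,np.mean(e))
for p in([.618,.051,.185],[.618,.051,.14],[.620,.051,.14],[.618,.053,.14]): print(p,proj(s,p))
E
```

```text
ring 200 (np.float64(319.19), np.float64(364.23)) 341.71000000000004
ring 203 (np.float64(320.88), np.float64(364.05)) 342.46500000000003
ring 206 (np.float64(321.24), np.float64(362.89)) 342.065
cup 222 (np.float64(327.93), np.float64(356.87)) 342.4
cup 225 (np.float64(326.87), np.float64(356.9)) 341.885
cup 228 (np.float64(327.76), np.float64(356.85)) 342.305
cup 231 (np.float64(327.79), np.float64(356.01)) 341.9
[0.618, 0.051, 0.185] [341.82670581 199.90963859]
[0.618, 0.051, 0.14] [341.69446895 217.33761497]
[0.62, 0.051, 0.14] [342.34397633 217.11666112]
[0.618, 0.053, 0.14] [341.162512 217.062346]
```

```bash
python3 -m crank '[[0,0,0,0.1,0,0,0],[0,0,0,0.2,0,0,0],[0,0,0,0.3,0,0,0],[0,0,0,0.4,0,0,0],[0,0,0,0.4,0,0,0]]'
```

```text
clock: 9.1
ee_pos: [0.5654, 0.152, 0.1282]
tcp_rot: [179.9, 2.5, 118.1]
force: [0.6, -0.1, -1.4]
opening: 0.0198
finger_force: 30.0
```

```bash
python3 -m crank '[[0,0,0,0.1,0,0,0],[0,0,0,0.2,0,0,0],[0,0,0,0.2,0,0,0]]'
```

```text
clock: 9.35
ee_pos: [0.5653, 0.152, 0.1331]
tcp_rot: [179.9, 2.5, 118.1]
force: [0.2, -0.1, -2.5]
opening: 0.0201
finger_force: 30.0
```

```bash
python3 -m crank '[[0,0,0,0.1,0,0,0],[0,0,0,0.2,0,0,0],[0,0,0,0.2,0,0,0]]'
```

```text
clock: 9.6
ee_pos: [0.5651, 0.1518, 0.138]
tcp_rot: [180.0, 2.5, 118.0]
force: [-1.2, -0.9, -0.4]
opening: 0.0195
finger_force: 30.0
```

```bash
python3 -m crank '[[0,0,0,0.08,0,0,0],[0,0,0,0.16,0,0,0],[0,0,0,0.16,0,0,0]]'
```

```text
clock: 9.85
ee_pos: [0.5651, 0.1519, 0.1419]
tcp_rot: [180.0, 2.5, 118.1]
force: [-1.4, -0.1, -1.8]
opening: 0.0198
finger_force: 30.0
```

```bash
python3 -m crank '[[0,0,0,0.06,0,0,0],[0,0,0,0.12,0,0,0],[0,0,0,0.12,0,0,0]]'; python3 - <<'E'
from h import *
s=grab('scene','s6.png')
c=cv2.imread('pics/s6.png')[160:250,290:390]; cv2.imwrite('pics/m6.png',cv2.resize(c,(660,594),interpolation=cv2.INTER_CUBIC))
E
```

```text
clock: 10.1
ee_pos: [0.565, 0.152, 0.1448]
tcp_rot: [180.0, 2.5, 118.1]
force: [-1.6, -1.3, -2.9]
opening: 0.0198
finger_force: 30.0
```

View pics/m6.png

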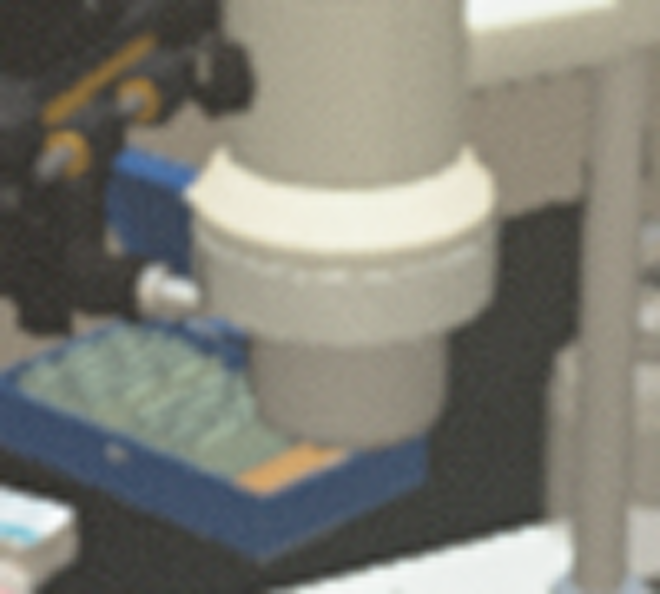

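The lugs are inside the ring. Only plain cup wall shows below it, with the cup bottom at scene row ≈227.4. I compute the insertion depth.

```bash
python3 - <<'E'
from h import *
s=grab('scene'); ph=np.linspace(0,6.28,200)
mr=lambda r,z,A=(.619,.0505): max(proj(s,[A[0]+r*np.cos(q),A[1]+r*np.sin(q),z])[1] for q in ph)
from scipy.optimize import brentq
print('cup bottom z',brentq(lambda z:mr(.0355,z)-227.4,.05,.2),'ring underside z',brentq(lambda z:mr(.0535,z)-212.1,.1,.25))
print(manip.sense()['ee_pos'],manip.sense()['force'])
E
```

```text
cup bottom z 0.1304967088216244 ring underside z 0.17774552293542092
[0.56501615 0.1519508  0.14460386] [-1.30185626  0.34080108 -2.69841273]
```

```bash
python3 -m crank '[[0,0,0,0.04,0,0,0],[0,0,0,0.08,0,0,0],[0,0,0,0.08,0,0,0],[0,0,0,0.08,0,0,0]]'
```

```text
clock: 10.53
ee_pos: [0.565, 0.152, 0.1466]
tcp_rot: [180.0, 2.5, 118.1]
force: [-1.6, 0.7, -3.4]
opening: 0.0199
finger_force: 30.0
```

```bash
python3 -m crank '[[0,0,0,0.04,0,0,0],[0,0,0,0.08,0,0,0],[0,0,0,0.08,0,0,0],[0,0,0,0.08,0,0,0]]'
```

```text
clock: 10.87
ee_pos: [0.565, 0.1521, 0.1486]
tcp_rot: [180.0, 2.5, 118.1]
force: [-2.4, 2.3, -3.3]
opening: 0.0198
finger_force: 30.0
```

```bash
cat > tilt.py <<'E'
from h import *
from scipy.optimize import least_squares
def tilt(im,s,rows,az,A=(.619,.0505),z0=.13):
    g=cv2.GaussianBlur(im,(0,0),.8).astype(float); G=np.abs(np.gradient(g,axis=0)).sum(2)
    cols=np.arange(332,353); ys=[]
    for c in cols:
        w=G[rows[0]:rows[1],c]; k=rows[0]+w.argmax(); xs=np.arange(k-2,k+3); ys.append((xs*G[xs,c]).sum()/G[xs,c].sum())
    ys=np.array(ys); a=np.radians(az); e=np.array([np.cos(a),np.sin(a),0])
    ph=np.linspace(np.radians(150),np.radians(320),120)
    def f(x):
        P=[[A[0]+.0355*np.cos(q)+x[2]*.8,A[1]+.0355*np.sin(q)-x[2]*.6,x[0]+x[1]*.0355*np.cos(q-a)] for q in ph]
        u=np.array([proj(s,p) for p in P]); o=np.argsort(u[:,0]); return np.r_[np.interp(cols,u[o,0],u[o,1])-ys,0]
    r=least_squares(lambda x:np.r_[f(x),x[2]/.002*.5],[z0,0,0],loss='soft_l1',f_scale=.3,x_scale=[.01,.02,.002]); return r.x[0],np.degrees(r.x[1]),r.x[2],np.abs(r.fun).mean()
E
python3 - <<'E'
from tilt import *
s=grab('scene'); ld=lambda n:cv2.imread('pics/'+n)[:,:,::-1].copy()
# x[1]>0: handle side higher (cup droops away)
for n,rows,z in(('s3.png',(247,262),.05),('s4.png',(247,262),.05),('s5.png',(228,244),.1),('s6.png',(219,232),.13)):
    print(n,tilt(ld(n),s,rows,165 if n=='s3.png' else 118,z0=z))
print('now',tilt(s['pixels'],s,(218,231),118),manip.sense()['ft_torque'],manip.sense()['force'])
E
```

```text
s3.png (np.float64(0.04872657843913534), np.float64(2.3339554475942057), np.float64(0.0002965945527277438), np.float64(0.13480662672516888))
s4.png (np.float64(0.051205671826813785), np.float64(-1.2176385324175933), np.float64(-0.000484719292188387), np.float64(0.13611381016719934))
s5.png (np.float64(0.10601661113824508), np.float64(3.2176122009801134), np.float64(0.0003564999615893037), np.float64(1.1945671082385139))
s6.png (np.float64(0.1198947330093052), np.float64(-23.258446730048828), np.float64(0.00033498276095895026), np.float64(0.8169428910642296))
now (np.float64(0.12597902366903457), np.float64(-6.911030197681309), np.float64(4.713720461165255e-05), np.float64(0.5824095852801932)) [ 0.54009007  0.65452571 -0.10579622] [-4.39482366  2.25350546 -3.11489664]
```

```bash
python3 - <<'E'
from h import *
s=grab('scene'); im=cv2.GaussianBlur(s['pixels'],(0,0),.7).astype(float)
ref=im[217:220,336:350].reshape(-1,3).mean(0); print(ref)
D=np.abs(im-ref).sum(2)
for c in range(330,358,2):
    col=D[214:236,c]; b=np.where((col>45))[0]; print(c,214+b[0] if len(b) else None, col.astype(int)[::1].tolist())
E
```

```text
[147.23809524 141.28571429 127.5952381 ]
330 223 [32, 31, 34, 35, 32, 30, 31, 32, 34, 45, 48, 31, 15, 21, 15, 23, 59, 88, 97, 70, 17, 94]
332 229 [22, 22, 22, 21, 19, 17, 18, 17, 17, 20, 28, 38, 38, 22, 22, 62, 89, 95, 75, 20, 69, 138]
334 228 [12, 10, 7, 8, 9, 9, 7, 9, 8, 11, 14, 24, 36, 19, 53, 89, 98, 77, 20, 69, 134, 161]
336 228 [8, 6, 5, 4, 2, 1, 1, 5, 3, 1, 1, 8, 26, 26, 54, 88, 79, 23, 59, 132, 161, 161]
338 229 [5, 0, 1, 2, 2, 3, 1, 1, 1, 5, 5, 1, 12, 17, 43, 62, 30, 47, 119, 156, 162, 165]
340 230 [3, 1, 1, 1, 3, 6, 6, 6, 7, 6, 4, 1, 8, 31, 41, 28, 51, 108, 149, 161, 161, 159]
342 228 [4, 4, 4, 4, 5, 6, 7, 6, 6, 6, 5, 4, 7, 34, 77, 106, 131, 152, 160, 162, 162, 159]
344 228 [1, 1, 2, 1, 3, 3, 1, 2, 3, 4, 4, 3, 5, 37, 90, 137, 159, 162, 159, 159, 160, 161]
346 228 [3, 0, 2, 1, 1, 3, 4, 2, 1, 3, 1, 1, 14, 44, 98, 147, 161, 159, 160, 162, 162, 161]
348 227 [6, 8, 9, 8, 6, 9, 11, 8, 12, 13, 9, 11, 24, 57, 106, 147, 158, 156, 159, 154, 157, 172]
350 226 [14, 17, 19, 19, 18, 16, 18, 21, 22, 19, 21, 28, 51, 93, 137, 157, 160, 160, 155, 155, 173, 199]
352 225 [24, 29, 30, 30, 31, 33, 36, 36, 36, 36, 44, 65, 95, 129, 151, 158, 159, 158, 157, 170, 198, 220]
354 216 [43, 44, 48, 52, 51, 51, 55, 60, 64, 75, 102, 139, 174, 189, 190, 192, 194, 190, 191, 206, 219, 226]
356 214 [91, 96, 104, 108, 114, 120, 126, 139, 157, 181, 200, 216, 227, 230, 227, 229, 228, 226, 224, 223, 224, 225]
```

```bash
python3 -m crank '[[0,0,0,0.03,-0.09,-0.05,0],[0,0,0,0.06,-0.18,-0.1,0],[0,0,0,0.06,-0.27,-0.15,0],[0,0,0,0.06,-0.27,-0.15,0]]'; cat > bot.py <<'E'
from h import *
s=grab('scene'); im=cv2.GaussianBlur(s['pixels'],(0,0),.7).astype(float)
ref=im[217:220,336:350].reshape(-1,3).mean(0); D=np.abs(im-ref).sum(2)
o=[]
for c in range(341,353):
    col=D[214:236,c]; t=80; k=np.where(col>t)[0][0]; o.append(round(213+k+(t-col[k-1])/(col[k]-col[k-1]),1))
st=manip.sense(); print('bottom rows 341-352',o,'F',st['force'].round(1),'M',st['ft_torque'].round(2),'T',st['ee_pos'].round(4),st['tcp_rot'].round(1))
E
python3 bot.py
```

```text
clock: 11.3
ee_pos: [0.5651, 0.1521, 0.1502]
tcp_rot: [179.9, 4.1, 118.1]
force: [-1.5, 0.8, -2.5]
opening: 0.0198
finger_force: 30.0
bottom rows 341-352 [np.float64(230.0), np.float64(229.0), np.float64(228.5), np.float64(228.4), np.float64(228.2), np.float64(227.9), np.float64(227.8), np.float64(227.6), np.float64(227.4), np.float64(226.9), np.float64(226.3), np.float64(225.6)] F [-2.4  0.3 -2.7] M [ 0.42  0.71 -0.09] T [0.565  0.152  0.1502] [179.9   4.1 118.1]
```

```bash
cat > fit.py <<'E'
from h import *
from scipy.optimize import least_squares
def edge(im,cols,r0,r1,t):
    ref=im[217:220,340:350].reshape(-1,3).mean(0); D=np.abs(im-ref).sum(2); o=[]
    for c in cols:
        col=D[r0:r1,c]; k=np.where(col>t)[0][0]; o.append(r0-1+k+(t-col[k-1])/(col[k]-col[k-1]))
    return np.array(o)
def run(s,A=(.619,.0505),az=118):
    im=cv2.GaussianBlur(s['pixels'],(0,0),.7).astype(float)
    cols=np.arange(343,353); ys=edge(im,cols,214,236,80)
    # right side edge of cup, rows 215..221
    G=np.abs(np.gradient(im,axis=1)).sum(2); rs=np.arange(215,222)
    rx=np.array([ (np.arange(352,362)*G[r,352:362]**2).sum()/(G[r,352:362]**2).sum() for r in rs])
    a=np.radians(az); e=np.array([np.cos(a),np.sin(a),0]); n=np.array([-e[1],e[0],0]); ph=np.linspace(np.radians(120),np.radians(345),160)
    def f(x):
        Rm=R.from_rotvec(n*-x[1]).as_matrix()  # >0 : handle side up
        c=np.array([A[0]+x[2]*.8,A[1]-x[2]*.6,x[0]])
        P=lambda h:np.array([proj(s,c+Rm@[.0355*np.cos(q),.0355*np.sin(q),h]) for q in ph])
        u=P(0); o=np.argsort(u[:,0]); up=P(.03); m=up[:,0].max(); mu=u[:,0].max(); yu,yl=up[up[:,0].argmax(),1],u[u[:,0].argmax(),1]
        return np.r_[np.interp(cols,u[o,0],u[o,1])-ys, mu+(m-mu)*(rs-yl)/(yu-yl)-rx]
    r=least_squares(f,[.13,0,0],x_scale=[.01,.02,.002],loss='soft_l1',f_scale=.3)
    return 'bottom z %.4f tilt(handle up) %.1f deg side %.4f res %.2f'%(r.x[0],np.degrees(r.x[1]),r.x[2],np.abs(r.fun).mean())
if __name__=='__main__':
    s=grab('scene'); st=manip.sense(); print(run(s),'F',st['force'].round(1),'M',st['ft_torque'].round(2),'T',st['ee_pos'].round(4),st['tcp_rot'].round(1))
E
python3 fit.py; python3 - <<'E'
from fit import *
s=grab('scene'); s['pixels']=cv2.imread('pics/s6.png')[:,:,::-1].copy(); print(run(s))
E
```

```text
bottom z 0.1265 tilt(handle up) -4.4 deg side -0.0014 res 0.17 F [-2.8  1.  -3.5] M [ 0.46  0.68 -0.13] T [0.5651 0.152  0.1502] [179.9   4.1 118.1]
bottom z 0.1292 tilt(handle up) -4.4 deg side -0.0002 res 0.24
```

```bash
cat > avg.py <<'E'
from fit import *
F=[];M=[];Y=[];X=[]
for i in range(8):
    s=grab('scene'); im=cv2.GaussianBlur(s['pixels'],(0,0),.7).astype(float); st=manip.sense(); F.append(st['force']);M.append(st['ft_torque'])
    Y.append(edge(im,np.arange(343,350),214,240,80))
    G=np.abs(np.gradient(im,axis=1)).sum(2); X.append([(np.arange(352,362)*G[r,352:362]**2).sum()/(G[r,352:362]**2).sum() for r in(216,219,222)])
    P=s['pixels'] if i==0 else P
print('t %.2f'%st['clock'],'F',np.mean(F,0).round(2),'M',np.mean(M,0).round(3),'rows',np.mean(Y,0).round(2),'first/last',Y[0].mean().round(2),Y[-1].mean().round(2),'right',np.mean(X,0).round(2),'T',st['ee_pos'].round(4))
E
python3 avg.py
```

```text
t 11.85 F [-2.67  1.1  -2.31] M [ 0.507  0.665 -0.102] rows [228.57 228.4  228.21 227.92 227.76 227.67 227.44] first/last 228.03 227.98 right [356.21 356.4  355.27] T [0.5651 0.152  0.1501]
```

```bash
python3 -m crank '[[0,0,0,-0.3,0,0,0],[0,0,0,-0.6,0,0,0],[0,0,0,-0.9,0,0,0],[0,0,0,-1.2,0,0,0],[0,0,0,-1.5,0,0,0],[0,0,0,-1.6,0,0,0],[0,0,0,-1.6,0,0,0],[0,0,0,-1.6,0,0,0]]'; python3 - <<'E'
from h import *
F=[];M=[]
t=grab('top','t7.png')
for i in range(6):
    s=grab('scene','s7.png'); st=manip.sense();F.append(st['force']);M.append(st['ft_torque'])
print(np.mean(F,0).round(2),np.mean(M,0).round(3),st['ee_pos'],st['tcp_rot'])
t=cv2.imread('pics/t7.png'); s=cv2.imread('pics/s7.png')
def c(im,x,y,w,h,W,H): return cv2.resize(im[y:y+h,x:x+w],(W,H),interpolation=cv2.INTER_CUBIC)
cv2.imwrite('pics/m7.png',np.hstack([c(s,302,180,70,90,467,600),c(t,270,155,50,90,333,600)]))
E
```

```text
clock: 12.52
ee_pos: [0.5651, 0.1518, 0.11]
tcp_rot: [180.0, 4.1, 118.0]
force: [0.1, -0.0, -1.8]
opening: 0.0199
finger_force: 30.0
[ 0.16  0.2  -1.85] [0.195 0.194 0.004] [0.56513876 0.15201209 0.11030253] [179.9206675    4.04337367 118.05752189]
```

View pics/m7.png

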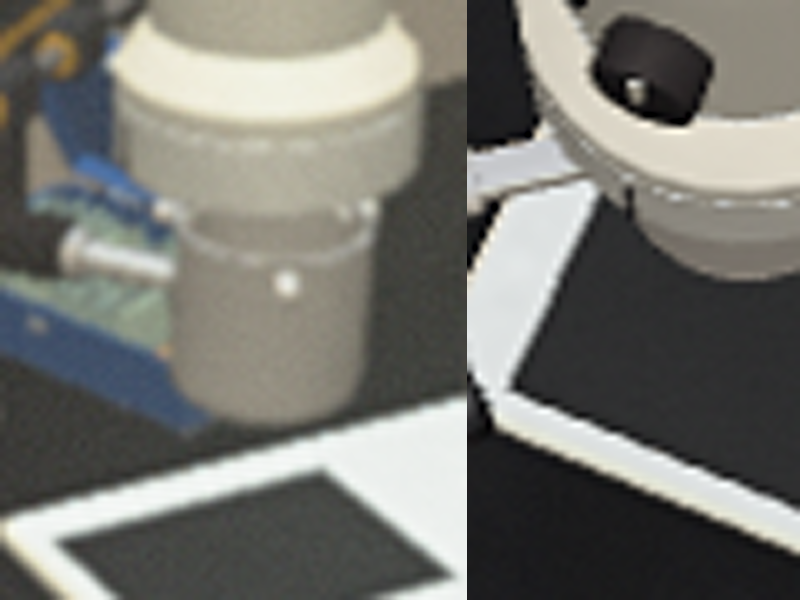

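The scene view shows the cup below the ring again, with lugs at (327.8,211.2), (345.0,222.4) and (357.2,211.2), the rim front at row 219.3 and the bottom at row 243.7. Its axis leans right at the top, which is droop. I fit the pose in the grip.

```bash
python3 - <<'E'
from h import *
from scipy.optimize import least_squares
s=grab('scene'); a=np.radians(118.05); e=np.array([np.cos(a),np.sin(a),0]); n=np.array([-e[1],e[0],0]); ph=np.linspace(0,6.28,120)
M=np.array([327.8,211.2,345.0,222.4,357.2,211.2,219.3,243.7,302+275/6.67,302+268/6.67])
def pred(x):
    c=np.array([x[0],x[1],x[2]]); Rm=R.from_rotvec(n*-x[3]).as_matrix()@R.from_rotvec(e*x[4]).as_matrix()@R.from_rotvec([0,0,x[5]]).as_matrix()
    f=lambda r,az,h:proj(s,c+Rm@[r*np.cos(az),r*np.sin(az),h])
    o=np.ravel([f(.045,a+k*2.0944,.06) for k in(0,1,-1)])
    u=np.array([f(.0355,q,.068) for q in ph]); b=np.array([f(.0355,q,0) for q in ph])
    return np.r_[o,u[:,1].max(),b[:,1].max(),(u[:,0].min()+u[:,0].max())/2,(b[:,0].min()+b[:,0].max())/2]
x0=np.array([.619,.051,.1,0,0,0]); sc=[.002,.002,.01,.08,.03,.03]
r=least_squares(lambda x:np.r_[(pred(x)-M)/.6,(x-x0)/sc],x0,x_scale=sc); x=r.x
print('c',x[:3].round(4),'droop,roll,yaw',np.degrees(x[3:]).round(1),(pred(x)-M).round(1))
print(manip.sense()['ee_pos'])
E
```

```text
c [0.6196 0.0509 0.086 ] droop,roll,yaw [ 2.1  0.7 -1.3] [-1.6 -0.1  0.4  0.8  1.  -0.3 -1.   0.5  0.2 -0.1]
[0.56512836 0.15199005 0.11025386]
```

The cup slipped to about 7° of droop in the grip. I set it down on the mixer's plate, below the rotor, to re-level it, watching the force to gauge the grip's torque limit.

```bash
python3 -m crank '[[0,0,0,-0.5,0,0,0],[0,0,0,-1,0,0,0],[0,0,0,-1.5,0,0,0],[0,0,0,-2,0,0,0],[0,0,0,-2.4,0,0,0],[0,0,0,-2.5,0,0,0],[0,0,0,-2.5,0,0,0],[0,0,0,-2.5,0,0,0]]'; python3 -m crank '[[0,0,0,-0.04,0,0,0],[0,0,0,-0.08,0,0,0],[0,0,0,-0.08,0,0,0]]';python3 -m crank '[[0,0,0,-0.04,0,0,0],[0,0,0,-0.08,0,0,0],[0,0,0,-0.08,0,0,0]]'|grep -E 'force|ee'
```

```text
clock: 13.58
ee_pos: [0.5653, 0.1517, 0.0477]
tcp_rot: [179.9, 4.1, 118.0]
force: [-0.4, 0.0, -2.4]
opening: 0.0199
finger_force: 30.0
clock: 13.83
ee_pos: [0.5652, 0.1521, 0.0458]
tcp_rot: [179.9, 4.0, 118.1]
force: [0.3, 0.9, -1.4]
opening: 0.0194
finger_force: 30.0
ee_pos: [0.565, 0.1519, 0.0435]
force: [-0.2, 0.1, -2.3]
finger_force: 30.0
```

```bash
python3 -m crank '[[0,0,0,-0.04,0,0,0],[0,0,0,-0.08,0,0,0],[0,0,0,-0.08,0,0,0]]'|grep -E 'force|ee'; python3 -m crank '[[0,0,0,-0.04,0,0,0],[0,0,0,-0.08,0,0,0],[0,0,0,-0.08,0,0,0]]'|grep -E 'force|ee';python3 -m crank '[[0,0,0,-0.04,0,0,0],[0,0,0,-0.08,0,0,0],[0,0,0,-0.08,0,0,0]]'|grep -E 'force|ee'
```

```text
ee_pos: [0.5651, 0.152, 0.0415]
force: [0.5, 0.5, -0.2]
finger_force: 30.0
ee_pos: [0.5651, 0.1522, 0.0396]
force: [-2.2, 1.4, 1.7]
finger_force: 30.0
ee_pos: [0.5651, 0.1521, 0.0375]
force: [0.2, 1.6, 1.6]
finger_force: 30.0
```

The torque limit of this grip is about 0.33 N·m: contact plateaued at about +1.6 N. That is too little to work the cover at a 115 mm lever. I'll release on the plate and regrip the neck at about 61 mm from the axis with the tool inclined 35°. Release and raise first.

```bash
python3 -m crank '[[0.2,0,0,0,0,0,0],[0.5,0,0,0,0,0,0],[0.5,0,0,0,0,0,0],[0.5,0,0,0.5,0,0,0],[0.5,0,0,1,0,0,0],[0.5,0,0,1.5,0,0,0],[0.5,0,0,2,0,0,0],[0.5,0,0,2,0,0,0]]'
python3 - <<'E'
from h import *
from scipy.optimize import least_squares
s=grab('scene','s8.png'); g=cv2.GaussianBlur(s['pixels'],(0,0),.7).astype(float)
# right side / left side edges of cup wall, bottom z=.016
G=np.abs(np.gradient(g,axis=1)).sum(2)
for r in(252,256,260,264):
    L=(np.arange(322,336)*G[r,322:336]**2).sum()/(G[r,322:336]**2).sum(); Q=(np.arange(348,362)*G[r,348:362]**2).sum()/(G[r,348:362]**2).sum(); print(r,L,Q,(L+Q)/2)
print(proj(s,[.6195,.051,.03]),proj(s,[.6195,.051,.05]),manip.sense()['q'].round(1))
t=grab('top','t8.png')
E
```

```text
clock: 15.5
ee_pos: [0.5668, 0.1523, 0.0911]
tcp_rot: [179.7, 4.0, 118.0]
force: [0.7, -0.3, 0.6]
opening: 0.0425
finger_force: 0.0
252 325.6639817142086 355.3572583635058 340.5106200388572
256 325.78029777871546 357.7709228748806 341.7756103267981
260 327.660580824258 358.60105684131497 343.1308188327865
264 329.41867325491353 353.2895352589963 341.3541042569549
[341.85745298 257.50173453] [341.91458414 250.39573751] [-56.3  24.1  42.5 101.5 -14.   59.9  18.6]
```

```bash
python3 -m crank '[[0.5,0,0,0,-0.9,-0.5,0],[0.5,0,0,0,-1.8,-1,0],[0.5,0,0,0,-2.8,-1.5,0],[0.5,0,0,0,-3.7,-2,0],[0.5,0.2,-0.4,0,-4.6,-2.5,0],[0.5,0.4,-0.8,-0.2,-5.47,-2.92,0],[0.5,0.6,-1.23,-0.5,-5.47,-2.92,0],[0.5,0.6,-1.23,-0.5,-5.47,-2.92,0],[0.5,0.6,-1.23,-0.5,-5.47,-2.92,0]]'; python3 - <<'E'
from h import *
st=manip.sense(); Rt=R.from_euler('xyz',st['tcp_rot'],degrees=True).as_matrix(); print(st['ee_pos'],Rt.round(3).tolist(),st['q'].round(1))
E
```

```text
clock: 16.35
ee_pos: [0.5796, 0.1203, 0.0748]
tcp_rot: [-180.0, 35.1, 118.0]
force: [0.0, -0.3, -0.2]
opening: 0.0439
finger_force: 0.0
[0.57960963 0.12030945 0.07475767] [[-0.385, 0.883, 0.27], [0.722, 0.47, -0.507], [-0.575, -0.0, -0.818]] [-77.7  34.6  52.7 106.4  10.3  52.8  -8.5]
```

```bash
python3 -m crank '[[0.5,0.15,-0.24,-0.37,0,0,0],[0.5,0.3,-0.48,-0.74,0,0,0],[0.5,0.45,-0.72,-1.1,0,0,0],[0.5,0.6,-0.96,-1.5,0,0,0],[0.5,0.74,-1.16,-1.8,0,0,0],[0.5,0.74,-1.16,-1.8,0,0,0],[0.5,0.74,-1.16,-1.8,0,0,0]]'
```

```text
clock: 16.93
ee_pos: [0.5985, 0.0912, 0.0297]
tcp_rot: [180.0, 35.1, 118.0]
force: [0.5, -0.6, -0.1]
opening: 0.0436
finger_force: 0.0
```

```bash
python3 -m crank '[[0.3,0,0,0,0,0,0],[0.15,0,0,0,0,0,0],[0,0,0,0,0,0,0],[0,0,0,0,0,0,0],[0,0,0,0,0,0,0],[0,0,0,0,0,0,0],[0,0,0,0,0,0,0],[0,0,0,0,0,0,0],[0,0,0,0,0,0,0],[0,0,0,0,0,0,0],[0,0,0,0,0,0,0]]'; python3 - <<'E'
from h import *
for i in range(4): grab('wrist','w8.png')
s=manip.sense(); print(s['opening'],s['finger_force'],s['force'])
E
```

```text
clock: 17.85
ee_pos: [0.5986, 0.0923, 0.0301]
tcp_rot: [179.9, 35.0, 118.0]
force: [-2.5, 1.1, 3.4]
opening: 0.0112
finger_force: 30.3
0.011356451931718418 30.25109273741691 [-2.02670912  1.47109517  3.42547975]
```

The opening of 11.3 mm shows the gripper is on the 12 mm neck. I lift and check the centring.

```bash
python3 -m crank '[[0,0,0,0.2,0,0,0],[0,0,0,0.6,0,0,0],[0,0,0,1.1,0,0,0],[0,0,0,1.6,0,0,0],[0,0,0,2.1,0,0,0],[0,0,0,2.6,0,0,0],[0,0,0,3.1,0,0,0],[0,0,0,3.4,0,0,0],[0,0,0,3.4,0,0,0],[0,0,0,3.4,0,0,0]]'; python3 - <<'E'
from h import *
s=grab('scene','s9.png'); t=grab('top','t9.png'); st=manip.sense(); print(st['ee_pos'],st['force'],st['ft_torque'])
im=cv2.GaussianBlur(s['pixels'],(0,0),.7).astype(float); G=np.abs(np.gradient(im,axis=1)).sum(2)
for r in(222,225,228,231,234):
    f=lambda a,b:(np.arange(a,b)*G[r,a:b]**2).sum()/(G[r,a:b]**2).sum()
    print(r,round(f(323,334),2),round(f(350,362),2))
# lug: brightest blob below ring; bottom edge
roi=im[206:226,336:354].sum(2); k=np.unravel_index(roi.argmax(),roi.shape); print('bright',336+k[1],206+k[0],roi.max(),np.median(roi))
ref=im[222:226,340:350].reshape(-1,3).mean(0); D=np.abs(im-ref).sum(2)
print('bottom',[round(next(y for y in range(226,250) if D[y,c]>80),1) for c in range(330,355,2)])
from h import proj
ph=np.linspace(0,6.28,200); 
for z in(.09,.1,.105): print(z,max(proj(s,[.6195+.0355*np.cos(q),.051+.0355*np.sin(q),z])[1] for q in ph),proj(s,[.6195+.045*np.cos(np.radians(238)),.051+.045*np.sin(np.radians(238)),z+.06]))
E
```

```text
clock: 18.88
ee_pos: [0.5985, 0.0925, 0.1152]
tcp_rot: [179.9, 35.0, 118.0]
force: [-0.9, -0.2, -2.5]
opening: 0.011
finger_force: 30.8
[0.5981147  0.09220463 0.11445332] [ 0.16084972 -0.08642264 -2.49907238] [ 0.84213968  0.47657578 -0.04152348]
222 326.99 356.07
225 324.43 356.01
228 327.36 355.89
231 326.48 355.16
234 327.09 352.76
bright 344 215 623.0 427.0
bottom [235, 235, 236, 236, 237, 237, 237, 237, 237, 236, 235, 234, 232]
0.09 242.65298258846047 [344.72449887 221.39283617]
0.1 238.8954764856065 [344.76570418 217.44866639]
0.105 237.006612051215 [344.78642091 215.46566126]
```

```bash
python3 -m crank '[[0,0,0,0.15,0,0,0],[0,0,0,0.3,0,0,0],[0,0,0,0.45,0,0,0],[0,0,0,0.6,0,0,0],[0,0,0,0.6,0,0,0]]'|grep -E 'ee|force:'; python3 -m crank '[[0,0,0,0.08,0,0,0],[0,0,0,0.12,0,0,0],[0,0,0,0.12,0,0,0]]'|grep -E 'ee|force:'
```

```text
ee_pos: [0.5986, 0.092, 0.1307]
force: [-1.0, -0.4, -2.2]
finger_force: 30.7
ee_pos: [0.5981, 0.0917, 0.1331]
force: [-4.3, -1.6, -1.1]
finger_force: 30.7
```

```bash
python3 -m crank '[[0,0,0,0.08,0,0,0],[0,0,0,0.12,0,0,0],[0,0,0,0.12,0,0,0]]'|grep -E 'ee|force:';python3 -m crank '[[0,0,0,0.06,0,0,0],[0,0,0,0.1,0,0,0],[0,0,0,0.1,0,0,0]]'|grep -E 'ee|force:'; cat > favg.py <<'E'
from h import *
F=[];M=[]
for i in range(5): s=grab('scene'); st=manip.sense(); F.append(st['force']);M.append(st['ft_torque'])
im=cv2.GaussianBlur(s['pixels'],(0,0),.7).astype(float); ref=im[217:220,340:350].reshape(-1,3).mean(0); D=np.abs(im-ref).sum(2); o=[]
for c in range(343,352):
    col=D[214:246,c]; k=np.where(col>80)[0][0]; o.append(213+k+(80-col[k-1])/(col[k]-col[k-1]))
print('t %.2f'%st['clock'],'F',np.mean(F,0).round(2),'M',np.mean(M,0).round(2),'T',st['ee_pos'].round(4),st['tcp_rot'].round(1),'bottom',np.round(o,1))
E
python3 favg.py
```

```text
ee_pos: [0.5981, 0.0916, 0.136]
force: [-5.3, -2.6, -2.2]
finger_force: 31.0
ee_pos: [0.5981, 0.0916, 0.1385]
force: [-5.2, -3.1, -1.1]
finger_force: 31.0
t 20.40 F [-5.24 -1.74 -2.74] M [ 0.5   1.27 -0.81] T [0.5982 0.0916 0.1385] [180.   35.1 118. ] bottom [227.9 227.8 227.7 227.6 227.6 227.3 226.9 226.4 225.9]
```

The sideways force and moment fit the handle lug rubbing the clockwise wall of its gap. I shift and turn slightly counter-clockwise.

```bash
python3 -m crank '[[0,-0.03,-0.015,0,0,0,0.1],[0,-0.06,-0.03,0,0,0,0.2],[0,-0.06,-0.03,0,0,0,0.2],[0,-0.06,-0.03,0,0,0,0.2]]'|grep -E 'ee|force:'; python3 favg.py
```

```text
ee_pos: [0.5973, 0.0915, 0.1388]
force: [-0.7, -1.8, -2.4]
finger_force: 31.1
t 20.98 F [-1.69 -1.77 -1.72] M [ 0.54  0.69 -0.29] T [0.5972 0.0915 0.1387] [179.9  35.1 119. ] bottom [227.8 227.7 227.7 227.6 227.4 227.1 226.7 226.3 225.9]
```

```bash
python3 -m crank '[[0,-0.03,-0.02,0.05,0,0,0.05],[0,-0.03,-0.02,0.1,0,0,0.05],[0,-0.03,-0.02,0.12,0,0,0.05],[0,-0.03,-0.02,0.12,0,0,0.05]]'|grep -E 'ee|force:'; python3 favg.py
```

```text
ee_pos: [0.5964, 0.0914, 0.1416]
force: [0.1, 0.0, -5.0]
finger_force: 31.6
t 21.57 F [ 1.03 -0.02 -4.88] M [1.27 0.55 0.15] T [0.5963 0.0913 0.1415] [179.9  35.  119.3] bottom [227.4 226.8 226.7 226.6 226.5 226.2 225.8 225.4 224.9]
```

```bash
python3 -m crank '[[0,0,0,0.06,0,0,0],[0,0,0,0.12,0,0,0],[0,0,0,0.12,0,0,0]]'|grep -E 'ee|force:'; python3 favg.py
```

```text
ee_pos: [0.5963, 0.0912, 0.1447]
force: [0.4, 1.8, -6.3]
finger_force: 31.5
t 22.07 F [ 0.62  1.28 -5.75] M [1.54 0.67 0.2 ] T [0.5962 0.091  0.1445] [179.9  35.  119.3] bottom [225.8 225.9 226.1 226.2 225.8 225.3 224.9 224.5 223.9]
```

```bash
python3 -m crank '[[0,0,0,0.04,0,0,0],[0,0,0,0.06,0,0,0],[0,0,0,0.06,0,0,0]]'|grep -E 'ee|force:'; python3 favg.py
```

```text
ee_pos: [0.5962, 0.091, 0.1461]
force: [-0.2, 2.6, -6.0]
finger_force: 31.5
t 22.57 F [-0.3   2.11 -5.94] M [1.64 0.76 0.15] T [0.5962 0.0909 0.146 ] [179.9  35.  119.3] bottom [225.4 225.4 225.1 224.9 224.9 225.1 224.9 224.5 224.1]
```

Force rises 0.3 N/mm, so the cup is squeezing the cover and the lugs are about 14.5 mm up. I raise a touch more and turn counter-clockwise about the ring axis.

```bash
python3 -m crank '[[0,0,0,0.03,0,0,0],[0,-0.068,-0.04,0.03,0,0,0.5],[0,-0.135,-0.084,0.03,0,0,1],[0,-0.2,-0.13,0.03,0,0,1.5],[0,-0.26,-0.18,0.03,0,0,2],[0,-0.26,-0.18,0.03,0,0,2]]'|grep -E 'ee|rot|force:'; python3 favg.py
```

```text
ee_pos: [0.5893, 0.0851, 0.147]
tcp_rot: [179.9, 35.0, 129.3]
force: [1.4, -1.7, -3.5]
finger_force: 31.4
t 23.32 F [-0.33 -2.72 -5.11] M [ 0.71  0.9  -0.22] T [0.5898 0.0858 0.1469] [180.   35.1 129.2] bottom [225.4 225.5 225.2 224.9 224.9 224.9 224.6 224.3 224.1]
```

```bash
python3 -m crank '[[0,-0.06,-0.06,0,0,0,0.5],[0,-0.12,-0.12,0,0,0,1],[0,-0.175,-0.18,0,0,0,1.5],[0,-0.227,-0.24,0,0,0,2],[0,-0.28,-0.3,0,0,0,2.5],[0,-0.325,-0.365,0,0,0,3],[0,-0.325,-0.365,0,0,0,3]]'|grep -E 'ee|rot|force:'; python3 favg.py
```

```text
ee_pos: [0.5818, 0.0765, 0.1471]
tcp_rot: [179.9, 35.0, 144.3]
force: [1.1, -2.0, -1.9]
finger_force: 31.1
t 24.15 F [ 0.46 -1.85 -2.85] M [ 0.34  0.85 -0.18] T [0.5819 0.0771 0.1471] [180.   35.1 144.2] bottom [224.9 224.8 224.8 224.9 225.1 224.9 224.6 224.2 224. ]
```

```bash
python3 -m crank '[[0,-0.045,-0.07,0.02,0,0,0.5],[0,-0.087,-0.14,0.03,0,0,1],[0,-0.126,-0.21,0.03,0,0,1.5],[0,-0.162,-0.285,0.03,0,0,2],[0,-0.195,-0.36,0.03,0,0,2.5],[0,-0.224,-0.435,0.03,0,0,3],[0,-0.224,-0.435,0.03,0,0,3]]'|grep -E 'ee|rot|force:'; python3 favg.py
```

```text
ee_pos: [0.5756, 0.0658, 0.1471]
tcp_rot: [179.9, 35.0, 159.3]
force: [-0.5, -0.5, -5.1]
finger_force: 31.5
t 24.98 F [-1.87 -1.25 -6.54] M [ 0.4   1.78 -0.22] T [0.5758 0.0662 0.1473] [-180.    35.   159.3] bottom [225.4 225.4 225.2 225.  225.1 225.2 224.8 224.1 223.6]
```

```bash
python3 -m crank '[[0,-0.013,-0.037,0,0,0,0.25],[0,-0.026,-0.075,0,0,0,0.5],[0,-0.038,-0.113,0,0,0,0.75],[0,-0.05,-0.151,0,0,0,1],[0,-0.05,-0.151,0,0,0,1]]'|grep -E 'ee|rot|force:'; python3 favg.py
```

```text
ee_pos: [0.5747, 0.0627, 0.1475]
tcp_rot: [179.8, 35.0, 164.4]
force: [-1.3, 3.0, -6.9]
finger_force: 32.0
t 25.65 F [-1.64  2.52 -6.73] M [0.9  1.9  0.27] T [0.5747 0.0627 0.1475] [179.9  35.  164.3] bottom [224.9 224.7 224.8 224.9 225.  225.  224.7 224.3 224. ]
```

```bash
python3 -m crank '[[0,-0.006,-0.02,0,0,0,0.12],[0,-0.012,-0.04,0,0,0,0.25],[0,-0.012,-0.04,0,0,0,0.25]]'|grep -E 'ee|rot|force:'; python3 favg.py
```

```text
ee_pos: [0.5745, 0.0624, 0.1476]
tcp_rot: [179.8, 35.1, 165.6]
force: [-0.9, 6.3, -8.1]
finger_force: 32.2
t 26.15 F [-0.71  5.72 -7.85] M [1.4  2.   0.44] T [0.5745 0.0624 0.1476] [179.9  35.1 165.6] bottom [225.2 224.9 224.8 224.9 225.1 225.  224.7 224.3 224.1]
```

The end stop is reached. I ease off half a degree and lower the cup into the pockets.

```bash
python3 -m crank '[[0,0.006,0.02,0,0,0,-0.12],[0,0.006,0.02,-0.05,0,0,-0.12],[0,0.006,0.02,-0.1,0,0,-0.12],[0,0.006,0.02,-0.15,0,0,-0.12],[0,0.006,0.02,-0.18,0,0,-0.12],[0,0.006,0.02,-0.18,0,0,-0.12]]'|grep -E 'ee|rot|force:'; python3 favg.py
```

```text
ee_pos: [0.575, 0.0624, 0.1433]
tcp_rot: [179.9, 35.1, 165.0]
force: [1.2, 6.3, -4.7]
finger_force: 30.9
t 26.90 F [ 0.37  5.05 -4.23] M [1.22 1.23 0.52] T [0.5749 0.0624 0.1433] [179.9  35.1 165. ] bottom [227.9 227.3 227.1 226.6 226.4 226.  225.6 225.2 224.7]
```

```bash
python3 -m crank '[[0,0,0.03,0,0,0,-0.1],[0,0,0.03,-0.03,0,0,-0.1],[0,0,0.03,-0.06,0,0,-0.1],[0,0,0.03,-0.06,0,0,-0.1]]'|grep -E 'ee|rot|force:'; python3 favg.py
```

```text
ee_pos: [0.5754, 0.0627, 0.1423]
tcp_rot: [179.9, 35.1, 164.4]
force: [-6.0, 0.7, 8.5]
finger_force: 30.4
t 27.48 F [-6.48  1.56  8.02] M [ 0.19  0.81 -0.07] T [0.5754 0.0627 0.1424] [179.9  35.1 164.4] bottom [227.6 227.3 227.1 226.7 226.3 226.  225.7 225.4 225. ]
```

```bash
python3 -m crank '[[0,0,0,-0.03,0,0,0],[0,0,0,-0.06,0,0,0],[0,0,0,-0.06,0,0,0]]'|grep -E 'ee|rot|force:'; python3 favg.py
```

```text
ee_pos: [0.5762, 0.0628, 0.1418]
tcp_rot: [179.9, 35.2, 164.4]
force: [-8.8, 1.2, 16.3]
finger_force: 29.9
t 27.98 F [-9.6   0.32 16.57] M [-0.26  0.27 -0.26] T [0.5762 0.0628 0.1418] [179.9  35.2 164.4] bottom [228.1 227.2 226.9 226.5 226.  225.7 225.5 225.3 224.8]
```

```bash
python3 -m crank '[[0,-0.03,0,0.06,0,0,0],[0,-0.03,0,0.08,0,0,0],[0,-0.03,0,0.08,0,0,0]]'|grep -E 'ee|rot|force:'; python3 favg.py
```

```text
ee_pos: [0.5748, 0.0627, 0.1429]
tcp_rot: [179.9, 35.1, 164.4]
force: [4.2, 1.4, 2.3]
finger_force: 31.3
t 28.48 F [5.11 0.62 3.03] M [ 0.24 -0.45  0.24] T [0.5748 0.0628 0.1428] [179.9  35.1 164.4] bottom [227.4 227.2 227.1 226.7 226.3 225.9 225.6 225.3 224.9]
```

```bash
python3 -m crank '[[0.15,0.015,0,0,0,0,0],[0.3,0.015,0,0,0,0,0],[0.45,0.015,0,0,0,0,0],[0.45,0.015,0,0,0,0,0],[0.45,0.015,0,0,0,0,0],[0.45,0.015,0,0,0,0,0],[0.45,0.015,0,0,0,0,0]]'; python3 favg.py
```

```text
clock: 29.07
ee_pos: [0.5738, 0.063, 0.1416]
tcp_rot: [179.9, 35.0, 164.5]
force: [0.2, 0.5, 0.4]
opening: 0.0378
finger_force: 0.0
t 29.32 F [-0.33  0.54  0.09] M [0.19 0.68 0.02] T [0.5742 0.0629 0.142 ] [179.9  35.  164.5] bottom [228.1 227.3 227.1 226.7 226.3 225.9 225.5 225.2 224.7]
```

```bash
python3 -m crank '[[0.45,-0.4,0.11,0.3,0,0,0],[0.45,-0.8,0.22,0.7,0,0,0],[0.45,-1.2,0.33,1.1,0,0,0],[0.45,-1.6,0.44,1.5,0,0,0],[0.45,-2,0.55,2,0,0,0],[0.45,-2.6,0.7,2.6,0,0,0],[0.45,-3.2,0.85,3.2,0,0,0],[0.45,-3.8,1,3.8,0,0,0],[0.45,-4,1.1,4,0,0,0],[0.45,-4,1.1,4,0,0,0]]'; python3 favg.py; python3 - <<'E'
from h import *
from scipy.optimize import brentq
t=grab('top'); s=grab('scene')
ph=np.linspace(0,6.28,200)
for z in(.125,.13,.135): print(z,max(proj(s,[.6185+.0355*np.cos(q),.051+.0355*np.sin(q),z])[1] for q in ph).round(1))
# handle in top view: predicted bar ends at az 165, z .175
for az in(155,165,175): print(az,[proj(t,[.6185+r*np.cos(np.radians(az)),.051+r*np.sin(np.radians(az)),.165]).round(1) for r in(.078,.155)])
im=t['pixels'].astype(int); lum=im.sum(2)
# neck/ferrule: bright pixels over black mat below ring front
ys,xs=np.where((lum[185:225,270:325]>330)); print('n',len(xs))
for y in range(188,232,4): print(y,lum[y,262:326:2].tolist())
E
```

```text
clock: 30.15
ee_pos: [0.4741, 0.0911, 0.2433]
tcp_rot: [179.8, 35.1, 164.4]
force: [0.3, 0.0, 0.7]
opening: 0.0389
finger_force: 0.0
t 30.40 F [-0.28  0.04  0.13] M [ 0.18  0.68 -0.  ] T [0.4744 0.09   0.2414] [180.   35.  164.4] bottom [227.9 227.3 227.1 226.6 226.3 225.9 225.5 225.2 224.6]
0.125 229.5
0.13 227.6
0.135 225.6
155 [array([281.7, 198.1]), array([250.9, 233.9])]
165 [array([288.6, 202.6]), array([264.7, 243. ])]
175 [array([296.2, 205.8]), array([280.1, 249.7])]
n 698
188 [95, 89, 82, 85, 86, 73, 667, 686, 679, 684, 683, 683, 708, 198, 121, 570, 616, 629, 494, 402, 411, 416, 414, 409, 415, 415, 413, 415, 414, 418, 425, 435]
192 [89, 87, 81, 85, 75, 659, 688, 686, 686, 680, 683, 708, 200, 110, 600, 610, 619, 623, 317, 135, 146, 139, 134, 133, 138, 136, 142, 134, 134, 139, 143, 154]
196 [88, 82, 82, 68, 649, 691, 688, 690, 691, 686, 702, 179, 214, 617, 610, 626, 629, 178, 139, 143, 141, 140, 145, 139, 147, 137, 142, 143, 140, 143, 145, 148]
200 [85, 83, 73, 515, 685, 683, 677, 676, 680, 708, 289, 456, 635, 617, 620, 508, 152, 145, 143, 138, 138, 144, 141, 141, 139, 144, 1
[... 455 characters left out ...]
3, 148, 143, 148, 144, 142, 140, 146, 139, 148, 143, 146, 145]
216 [90, 82, 146, 581, 455, 113, 162, 174, 181, 175, 137, 91, 66, 146, 146, 149, 145, 143, 145, 147, 146, 149, 151, 145, 141, 145, 143, 144, 139, 146, 147, 147]
220 [95, 90, 92, 110, 141, 166, 180, 192, 164, 129, 68, 540, 690, 688, 698, 643, 169, 125, 138, 150, 146, 150, 149, 145, 149, 148, 149, 148, 148, 144, 144, 145]
224 [87, 92, 117, 151, 169, 185, 197, 155, 121, 71, 73, 90, 215, 578, 676, 674, 675, 680, 689, 705, 402, 103, 134, 135, 147, 142, 147, 148, 143, 142, 145, 144]
228 [109, 161, 158, 159, 187, 192, 141, 135, 79, 79, 85, 84, 86, 84, 78, 70, 94, 322, 609, 678, 672, 680, 682, 686, 704, 418, 114, 129, 144, 144, 140, 122]
```

The cup hangs still and the handle is at about 163° azimuth, 8° from the machine's front. The gripper is clear, so I hand in.

```bash
python3 -c "
from workcell import manip
print(manip.sign_off())"
```

```text
the job is handed in; nothing more can be done
None
```

The job is handed in at about 30 s: the cup hangs at rest in the ring with its lugs down in the pockets and its handle about 8° from the machine's front, and the gripper is clear; sign-off returned no verdict, so I don't know how it was judged.

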